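Turn a ceramic terminal block over in its clamshell turnover holder

ROBOT

A 6-joint arm with a two-finger parallel gripper is mounted at the origin on the work surface. World frame = base frame: x ahead of the robot, y to its left, z up, the work surface at z = 0. Lengths are in m, angles in degrees, forces in N, time in s.
With the tool pointing down it reaches from about 0.425 to 1.125 m from the base axis. Payload 14.9 kg.
Tool frame: the origin (TCP) lies between the finger pads; the fingertips stand 17 mm ahead of it and the grasp point (between the pads) lies 2 mm behind it; z points along the fingers, y is the direction in which the jaws open and shut (so a half turn about z gives the same grasp; the last joint's range is limited). The gripper opens to 91 mm and grips with 3 to 60 N. Pads are 32 mm wide; open, the fingers measure 118 mm over their backs; the gripper's body (76 mm by 178 mm) begins 60 mm behind the grasp point.
Start: joints at [69.712, 21.709, 99.362, -0, 58.929, -1.908], TCP at [0.221, 0.664, 0.231] pointing down, gripper open.
Joint ranges: [-158.91, 158.91], [-42.39, 125.64], [0.06, 152.35], [-60.88, 240.88], [17.5, 164.5], [-176.32, 176.32]. Speed limits (degrees/s): [108.29, 108.29, 136.94, 180, 180, 180].

INTERFACE

Orientations are given as a 3x3 rotation matrix whose columns are the frame's x, y, z axes.
In Python, from bench import sensors, read_camera, camera_info, workorder gives the robot as it stands. The module is installed in compiled form; this text tells all that it offers.
- The arm moves only by the tool send_rows, never from a script. Its argument "series" is a list of rows, each an object of numbers: "ax", "ay", "az": the turn, a rotation vector about the tool's x, y, z in units of 5 degrees (1.0 is 5 degrees); "x", "y", "z": the shift along the tool's x, y, z in units of 30 mm (1.0 is 30 mm); "gripper": the opening, from -1 (shut) to 1 (fully open), so that 0 is half open. In form: [{"ax": .., "ay": .., "az": .., "x": .., "y": .., "z": .., "gripper": ..}, ...]. A call has 1 to 20 rows; each row is the pose to reach, as a shift and turn from the pose commanded when the call began, along the tool's axes at that moment; what a row does not reach only later rows make up. A row lasts 1/12 s, in which the tool goes at most 41.7 mm and 7.16 degrees, less where a joint would pass 70% of its speed; a pose out of reach is approached as far as the arm can. A call with a gripper value outside its range is refused whole. The fingers move at their own pace and stop on an object; "grip_force" is the grip in N (left out, the last holds). Time passes only in rows, so rows that repeat a pose let the fingers close. It gives the time, the measured TCP pose, the force and the opening at its end, in the units of the state.
- sensors.get_obs(): the state, without advancing time (a new reading comes with each control period).
- read_camera(name): name is "side" or "top" or "wrist"; returns the picture (420x560x3 uint8, red, green, blue); there is no depth.
- camera_info(name): a dict with "vfov" (degrees; the focal length in pixels is half the picture's height over the tangent of half this angle, whatever the lens; pixels are square), "cx", "cy" (the principal point, pixels), "rvec" (rotation vector, rad) and "tvec" (3), from world to camera coordinates, as OpenCV has them; the wrist camera has in their place "hand_eye" (4x4, takes a point from camera to tool coordinates, whose origin is the TCP and whose axes are the flange's). Camera axes: x right, y down, z forward; pixel columns grow to the right and rows downward; lengths in m; the calibration is good to about 2 mm. A picture is of the moment at which its call begins: read the wrist's pose just before it. camera_info takes no time and is no camera call.
- workorder.finish_job(): hands the job in, once; it reports no verdict.
The state is a dict: "time": time; "joint_pos": joint angles; "qvel": joint speeds; "effort": joint torques, N m; "eef_pos": TCP position; "tcp_rot": TCP orientation; "ft_force": force on the tool from outside, world axes, zero at the start; "torque": the same for the moment, N m; "width": finger opening in m.
Only numpy, scipy, OpenCV 4.12 (cv2) and the standard library are available. Lean on these libraries where they do the work, as an engineer would, in place of code of your own. Each camera call takes 0.05 s, during which the arm holds its last target.

TASK

Two hinged clamshell holders stand open on the bench. Shut the grey lid of the one that holds the white ceramic block fully down, then swing that whole closed holder over by its red cross grip until it lies fully flat on the other side of its stand, so that the white block ends upside down inside it. Leave the other holder (the one with the brown block) as it is, and let go at the end.

Things in the scene. Friction and masses are not known exactly. Their poses are not given: they have to be found in the camera images.
- holder_axis (a point): Holder with the white block: blue shell and grey lid on one axle 45 mm above the bench, on a fixed stand (140 along x, 230 across, plate 10 mm thick; end posts at x +-55, 53 mm high). Point: axle's middle, turns with the shell: x along the axle, y towards the red grip, z up at the start, down once turned over (half a turn about +x). Shell: y 10 to 95, x +-45, z -18 to 0 mm; cavity 13 mm deep.
- red_grip (a point): Centre of the red cross grip of that blue shell: a bar 26 mm long along x, 14 mm thick, at y = 124 mm, z = 0 of holder_axis (same axes), on a neck 12 mm wide. Pinch its two end faces, fingers down and closing along x: it turns between them as it goes up and over the axle in an arc. The hinge is stiff (5 to 6 N here), stays where left, and stops flat at start and end.
- work_lid (a joint): Angle (rad) of that holder's grey lid: 0 = shut on the blue shell, 1.57 = upright, 1.3 to 1.9 at the start; opens about +x of holder_axis, on the same axle. Lid 90 mm wide, y 10 to 95 mm, shut it fills z 0 to 18 mm of holder_axis. No handle, no latch: push its outer face shut. The hinge is stiff (about 4 N at the free edge): it stays where left, also when turned over.
- white_block (a point): Centre of the white ceramic terminal block, 60 x 46 x 24 mm, about 0.12 kg, lying loose in the 70 x 61 mm cavity of the blue shell; its z is up at the start and down once turned over.
- other_lid_edge (a point): Middle of the free edge of the grey lid of the other, like holder, which holds a brown block and must not be disturbed. The edge is 90 mm long along x and 18 mm thick along z of this point; its axle lies 95 mm away along -y and 9 mm along -z.
Things that resemble listed ones, but are neither listed nor needed, are in the scene too. What is shaped like the part that bears white_block but purple or turquoise is not meant.

How it is judged:
By the outcome, as a careful person would: the job done as asked, in the order asked, and still so for the second after the job is handed in, with the robot touching nothing.
It also fails if it takes over 56 s, if anything falls off the work surface, if the arm or the gripper's body presses on something with over 40 N, if the wrist force passes 120 N, or if a joint passes its speed limit or range.

## Working session

There is one attempt and no reset: what is moved stays moved. The work goes in short steps, Python scripts to look and compute and a tool call to move; the robot and the scene stay as the last step left them, time stands still between calls to the robot, and variables do not carry over. Pictures are saved under pics/ and viewed, and the job is handed in when it is done.

Besides the shell and the picture viewer there is one more tool, called after "Request:" by a JSON object that holds its "method" and its "body". send_rows: Moves the arm, as the interface text tells. Its arguments: {"type":"object","properties":{"series":{"type":"array","items":{"type":"object","properties":{"ax":{"type":"number"},"ay":{"type":"number"},"az":{"type":"number"},"x":{"type":"number"},"y":{"type":"number"},"z":{"type":"number"},"gripper":{"type":"number"}}}},"grip_force":{"type":"number"}},"required":["series"]}

```bash
mkdir -p pics; cat > h.py <<'E'
import numpy as np, cv2
from bench import sensors, read_camera, camera_info, workorder
def save(n,f):
    im=read_camera(n); cv2.imwrite('pics/'+f,im[:,:,::-1]); return im
def cam(n):
    c=camera_info(n); f=210/np.tan(np.radians(c['vfov'])/2)
    K=np.array([[f,0,c['cx']],[0,f,c['cy']],[0,0,1]])
    if 'rvec' in c:
        R=cv2.Rodrigues(np.array(c['rvec'],float))[0]; t=np.array(c['tvec'],float).ravel()
    else:
        o=sensors.get_obs(); H=np.array(c['hand_eye']); Rw=np.array(o['tcp_rot']); p=np.array(o['eef_pos'])
        Rc=Rw@H[:3,:3]; pc=Rw@H[:3,3]+p; R=Rc.T; t=-R@pc
    return K,R,t
def ray(C,u,v):
    K,R,t=C; d=R.T@np.linalg.solve(K,[u,v,1.]); return -R.T@t,d
def onz(C,u,v,z):
    o,d=ray(C,u,v); return o+d*(z-o[2])/d[2]
def proj(C,P):
    K,R,t=C; q=(R@np.atleast_2d(P).T).T+t; q=q@K.T; return q[:,:2]/q[:,2:]
E
python3 - <<'E'
from h import *
o=sensors.get_obs(); print({k:np.round(v,3).tolist() for k,v in o.items()})
for n in ('side','top','wrist'):
    C=cam(n); print(n,camera_info(n)); save(n,n+'0.png')
E
```

```text
{'time': 0.0, 'joint_pos': [69.711, 21.741, 99.395, 0.001, 58.928, -1.909], 'qvel': [-0.102, 0.065, -0.002, -0.082, -0.025, 0.024], 'effort': [0.002, -76.372, -43.438, 0.065, 0.042, -0.0], 'eef_pos': [0.221, 0.664, 0.23], 'tcp_rot': [[-0.949, 0.315, -0.0], [0.315, 0.949, -0.001], [0.0, -0.001, -1.0]], 'ft_force': [-0.671, -0.237, 0.917], 'torque': [0.054, -0.039, -0.054], 'width': 0.091}
side {'vfov': 54.51638547890037, 'cx': 277.59165118881185, 'cy': 219.21880708098857, 'rvec': array([ 2.08514863, -0.37672775,  0.21860483]), 'tvec': array([-0.41370349,  0.18028344,  0.61614646])}
top {'vfov': 53.11422812072505, 'cx': 282.9956046973958, 'cy': 209.21679026435802, 'rvec': array([ 2.10121424, -2.14236732,  0.13722374]), 'tvec': array([0.11173206, 0.49066269, 0.81142089])}
wrist {'vfov': 61.25991306018044, 'cx': 277.564549343486, 'cy': 202.50048220459428, 'hand_eye': array([[ 2.65362940e-04, -9.61098313e-01, -2.76206375e-01,
         7.95145526e-02],
       [ 9.99999954e-01,  2.14412409e-04,  2.14663849e-04,
        -1.48108409e-04],
       [-1.47090989e-04, -2.76206419e-01,  9.61098326e-01,
        -1.52682708e-01],
       [ 0.00000000e+00,  0.00000000e+00,  0.00000000e+00,
         1.00000000e+00]])}
```

View pics/side0.png

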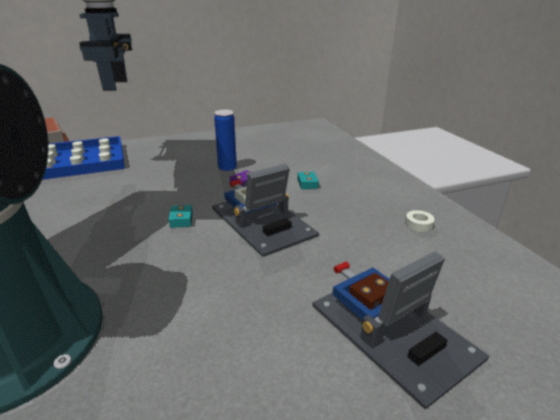

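View pics/top0.png

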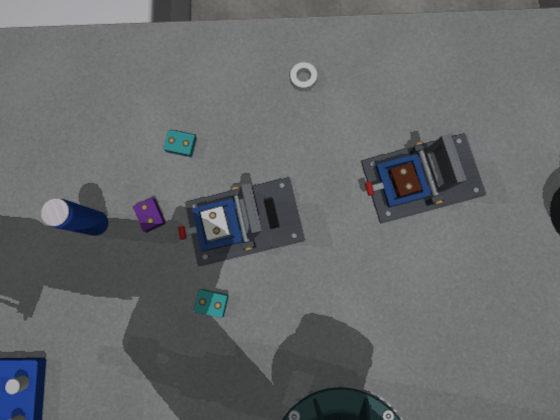

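View pics/wrist0.png

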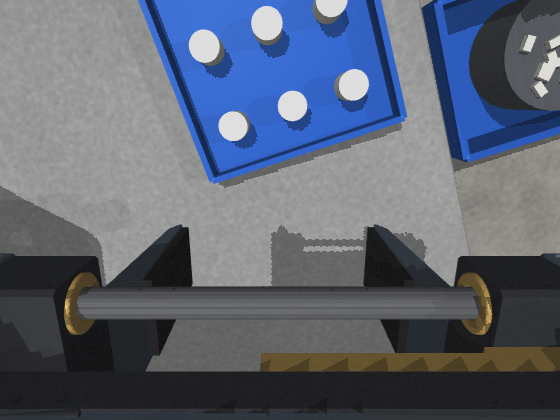

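The top view shows the white-block holder at about (245,220), with its red grip at (182,233). The brown-block holder is at (425,178). Next I'll enlarge the target and measure it.

```bash
python3 - <<'E'
from h import *
im=cv2.imread('pics/top0.png'); cv2.imwrite('pics/t0c.png',cv2.resize(im[165:275,165:315],None,fx=5,fy=5,interpolation=cv2.INTER_CUBIC))
im=cv2.imread('pics/side0.png'); cv2.imwrite('pics/s0c.png',cv2.resize(im[155:260,200:330],None,fx=5.5,fy=5.5,interpolation=cv2.INTER_CUBIC))
for n in('side','top'):
    C=cam(n); im=cv2.imread(f'pics/{n}0.png'); hsv=cv2.cvtColor(im,cv2.COLOR_BGR2HSV)
    m=(((hsv[...,0]<6)|(hsv[...,0]>174))&(hsv[...,1]>170)&(hsv[...,2]>70)).astype(np.uint8)
    k,l,s,c=cv2.connectedComponentsWithStats(m)
    for i in range(1,k):
        if s[i,4]>8: print(n,s[i],c[i],onz(C,*c[i],0.047))
C=cam('top')
for uv in [(186,193),(290,178),(304,240),(199,265)]: print(onz(C,*uv,0.01))
E
```

```text
side [231 181  10   5  32] [234.6875 182.5625] [0.44750011 0.30630992 0.047     ]
side [335 262  14  10  76] [341.07894737 266.68421053] [ 0.52992603 -0.0729289   0.047     ]
top [365 182   9  13  68] [369.10294118 188.07352941] [ 0.53125998 -0.07266755  0.047     ]
top [179 227   6  12  60] [181.56666667 232.28333333] [0.44928725 0.30740224 0.047     ]
[0.53763935 0.31000257 0.01      ]
[0.56499183 0.08713953 0.01      ]
[0.43213416 0.06060115 0.01      ]
[0.3844588  0.27960471 0.01      ]
```

View pics/t0c.png

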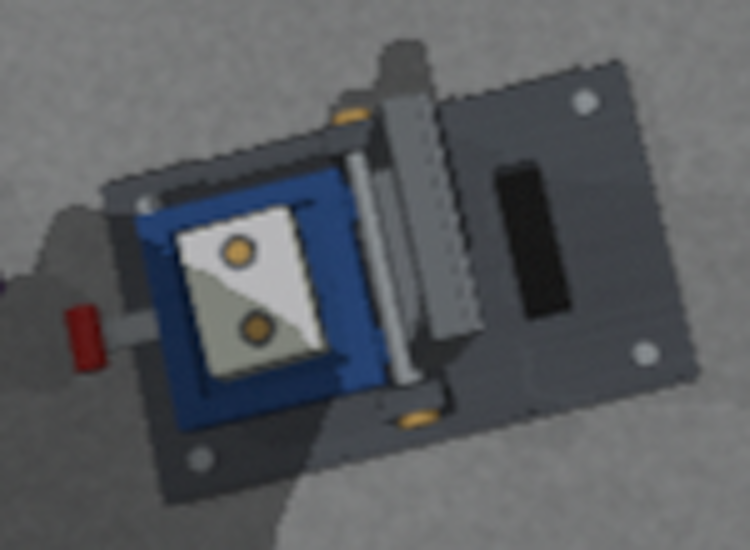

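View pics/s0c.png

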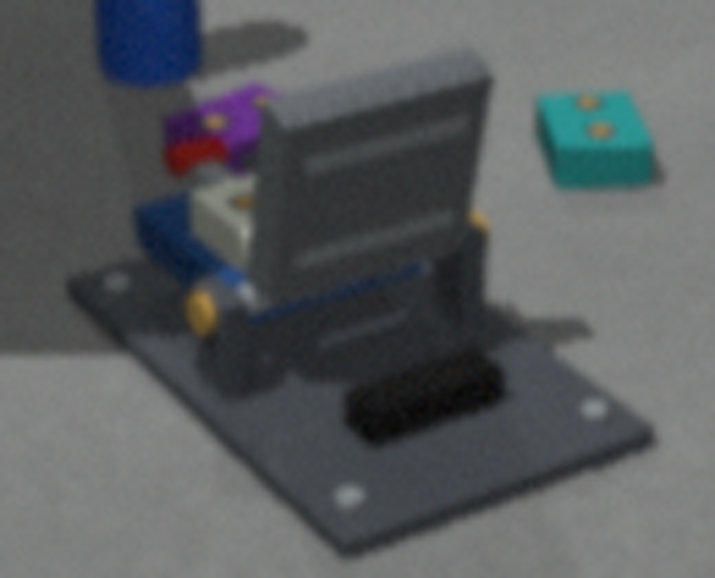

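```bash
python3 - <<'E'
from h import *
T=cam('top');S=cam('side')
t=lambda a,b:(165+a/5,165+b/5)
s=lambda a,b:(200+a/5.5,155+b/5.5)
cor=np.array([onz(T,*t(*p),0.01) for p in [(103,187),(623,62),(700,375),(165,503)]])
print(cor); print([np.linalg.norm(cor[i]-cor[i-1]) for i in range(4)],'plate ctr',cor.mean(0))
cs=np.array([onz(S,*s(*p),0.01) for p in [(653,432),(345,548)]]);print('side corners',cs)
y=cor[0]-cor[1]+cor[3]-cor[2]; y/=np.linalg.norm(y); x=np.array([y[1],-y[0],0]); print('y',y)
A=[onz(T,*t(*p),0.045) for p in [(352,116),(418,420)]]; print('caps',A,np.mean(A,0),np.linalg.norm(A[0]-A[1]))
B=[onz(T,*t(*p),0.048) for p in [(358,160),(408,378)]]; print('rod',B,np.mean(B,0),np.linalg.norm(B[0]-B[1]))
g=np.array([0.4493,0.3074,0.047]); print('grip-124y',g-0.124*y)
a=np.mean(A,0)
def tri(p,q):
    o1,d1=ray(T,*p);o2,d2=ray(S,*q);M=np.c_[d1,-d2];k=np.linalg.lstsq(M,o2-o1,rcond=None)[0]
    P1=o1+k[0]*d1;P2=o2+k[1]*d2;return (P1+P2)/2,np.linalg.norm(P1-P2)
# lid top outer corners: near base side (-x) and far (+x)
for n,p,q in [('outer+x',t(432,95),s(490,80)),('outer-x',t(482,330),s(275,125)),('inner+x',t(385,100),s(470,48))]:
    P,e=tri(p,q); d=P-a; print(n,P,e,'local',d@x,d@y,d[2])
E
```

```text
[[0.51723347 0.31043611 0.01      ]
 [0.56632472 0.08796676 0.01      ]
 [0.43209335 0.05852568 0.01      ]
 [0.38325985 0.28167628 0.01      ]]
[np.float64(0.1370257584278215), np.float64(0.2278213392078009), np.float64(0.1374221123431492), np.float64(0.22843139005085725)] plate ctr [0.47472785 0.18465121 0.01      ]
side corners [[0.56572124 0.08512918 0.01      ]
 [0.43196056 0.05490219 0.01      ]]
y [-0.21462838  0.97669579  0.        ]
caps [array([0.53793992, 0.19883315, 0.045     ]), array([0.41322272, 0.17214688, 0.045     ])] [0.47558132 0.18549002 0.045     ] 0.12754033828133793
rod [array([0.5189492 , 0.19591173, 0.048     ]), array([0.42982826, 0.17575096, 0.048     ])] [0.47438873 0.18583135 0.048     ] 0.09137285771807166
grip-124y [0.47591392 0.18628972 0.047     ]
outer+x [0.52589491 0.15673059 0.13143654] 0.0007196818789842248 local 0.0429684810283033 -0.03888792943017568 0.08643653759029082
outer-x [0.4376367  0.13888549 0.13525353] 0.0022128284984162887 local -0.04706300859545962 -0.037374455168415026 0.09025352679709728
inner+x [0.52358212 0.17303904 0.13792026] 0.0005286265331201943 local 0.04420984575914798 -0.022463148281842555 0.09292026161252778
```

```bash
cat >> h.py <<'E'
from scipy.spatial.transform import Rotation as Ro
a=np.array([0.4751,0.1854,0.045]); Y=np.array([-0.2146,0.9767,0]); X=np.array([0.9767,0.2146,0]); Z=np.array([0,0,1.])
RT=np.c_[Y,X,-Z]
def L(x,y,z): return a+x*X+y*Y+z*Z
def units(P,R=RT):
    o=sensors.get_obs(); R0=np.array(o['tcp_rot']); p=np.array(o['eef_pos'])
    return np.round(R0.T@(P-p)/0.03,2).tolist(), np.round(np.degrees(Ro.from_matrix(R0.T@R).as_rotvec())/5,2).tolist()
E
python3 - <<'E'
from h import *
T=cam('top')
print('bottle top',onz(T,57,213,.15),'purple',onz(T,149,213,.02))
p=np.array(sensors.get_obs()['eef_pos'])
print('up then',units(np.r_[L(0,-.076,0)[:2],.27]))
print(units(L(0,-.076,.081)),L(0,-.076,.081))
E
```

```text
bottle top [0.47714056 0.50582155 0.15      ] purple [0.49448246 0.38489004 0.02      ]
up then ([-14.38, -14.64, -1.31], [-0.01, 0.0, 11.85])
([-14.38, -14.64, 3.49], [-0.01, 0.0, 11.85]) [0.4914096 0.1111708 0.126    ]
```

Request:
{"method": "send_rows", "body": {"series": [{"z": -1.3, "gripper": -1}, {"x": -1, "y": -1, "z": -1.3, "az": 1, "gripper": -1}, {"x": -2, "y": -2, "z": -1.3, "az": 2, "gripper": -1}, {"x": -3, "y": -3, "z": -1.3, "az": 3, "gripper": -1}, {"x": -3.8, "y": -3.9, "z": -1.3, "az": 4, "gripper": -1}, {"x": -4.6, "y": -4.7, "z": -1.3, "az": 4.7, "gripper": -1}, {"x": -5.4, "y": -5.5, "z": -1.3, "az": 5.4, "gripper": -1}, {"x": -6.2, "y": -6.3, "z": -1.3, "az": 6, "gripper": -1}, {"x": -7, "y": -7.1, "z": -1.3, "az": 6.7, "gripper": -1}, {"x": -7.8, "y": -7.9, "z": -1.3, "az": 7.4, "gripper": -1}, {"x": -8.6, "y": -8.7, "z": -1.3, "az": 8, "gripper": -1}, {"x": -9.4, "y": -9.5, "z": -1.3, "az": 8.7, "gripper": -1}, {"x": -10.2, "y": -10.3, "z": -1.3, "az": 9.4, "gripper": -1}, {"x": -11, "y": -11.1, "z": -1.3, "az": 10, "gripper": -1}, {"x": -11.8, "y": -11.9, "z": -1.3, "az": 10.6, "gripper": -1}, {"x": -12.6, "y": -12.7, "z": -1.3, "az": 11.2, "gripper": -1}, {"x": -13.4, "y": -13.5, "z": -1.3, "az": 11.6, "gripper": -1}, {"x": -14.0, "y": -14.3, "z": -1.3, "az": 11.85, "gripper": -1}, {"x": -14.38, "y": -14.64, "z": -1.3, "az": 11.85, "gripper": -1}, {"x": -14.38, "y": -14.64, "z": -1.3, "az": 11.85, "gripper": -1}]}}

```text
schema error: expected keys ax, ay, az, x, y, z, gripper
```

```bash
python3 - <<'E'
from h import *
o=sensors.get_obs();print(o['time'],o['eef_pos'],o['width'],o['ft_force'])
im=save('wrist','wrist1.png')
print(units(L(0,-.076,.081)))
E
```

```text
0.15 [0.22065322 0.66404334 0.23045933] 0.09099666366450627 [-0.55527545  0.32774389  0.5247832 ]
([-14.38, -14.64, 3.49], [-0.01, 0.0, 11.85])
```

View pics/wrist1.png

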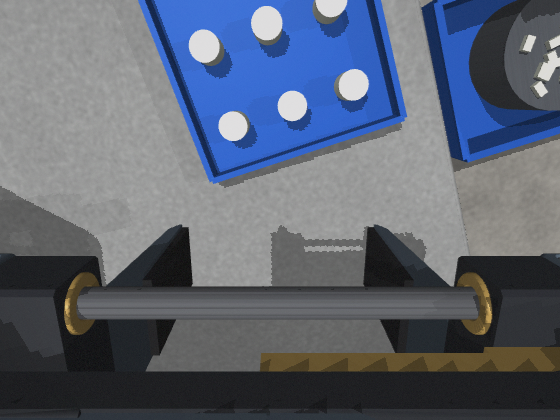

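The move was refused because every row needs all seven keys, so the picture is unchanged. Sending it again with all of them.

Request:
{"method": "send_rows", "body": {"series": [{"ax": 0, "ay": 0, "az": 0, "x": 0, "y": 0, "z": -1.3, "gripper": -1}, {"ax": 0, "ay": 0, "az": 1, "x": -1, "y": -1, "z": -1.3, "gripper": -1}, {"ax": 0, "ay": 0, "az": 2, "x": -2, "y": -2, "z": -1.3, "gripper": -1}, {"ax": 0, "ay": 0, "az": 3, "x": -2.9, "y": -2.9, "z": -1.3, "gripper": -1}, {"ax": 0, "ay": 0, "az": 4, "x": -3.7, "y": -3.8, "z": -1.3, "gripper": -1}, {"ax": 0, "ay": 0, "az": 5, "x": -4.5, "y": -4.6, "z": -1.3, "gripper": -1}, {"ax": 0, "ay": 0, "az": 6, "x": -5.3, "y": -5.4, "z": -1.3, "gripper": -1}, {"ax": 0, "ay": 0, "az": 7, "x": -6.2, "y": -6.3, "z": -1.3, "gripper": -1}, {"ax": 0, "ay": 0, "az": 8, "x": -7, "y": -7.1, "z": -1.3, "gripper": -1}, {"ax": 0, "ay": 0, "az": 9, "x": -7.8, "y": -7.9, "z": -1.3, "gripper": -1}, {"ax": 0, "ay": 0, "az": 10, "x": -8.6, "y": -8.7, "z": -1.3, "gripper": -1}, {"ax": 0, "ay": 0, "az": 11, "x": -9.4, "y": -9.5, "z": -1.3, "gripper": -1}, {"ax": 0, "ay": 0, "az": 11.85, "x": -10.2, "y": -10.3, "z": -1.3, "gripper": -1}, {"ax": 0, "ay": 0, "az": 11.85, "x": -11, "y": -11.1, "z": -1.3, "gripper": -1}, {"ax": 0, "ay": 0, "az": 11.85, "x": -11.8, "y": -11.9, "z": -1.3, "gripper": -1}, {"ax": 0, "ay": 0, "az": 11.85, "x": -12.6, "y": -12.7, "z": -1.3, "gripper": -1}, {"ax": 0, "ay": 0, "az": 11.85, "x": -13.4, "y": -13.5, "z": -1.3, "gripper": -1}, {"ax": 0, "ay": 0, "az": 11.85, "x": -14, "y": -14.3, "z": -1.3, "gripper": -1}, {"ax": 0, "ay": 0, "az": 11.85, "x": -14.38, "y": -14.64, "z": -1.3, "gripper": -1}, {"ax": 0, "ay": 0, "az": 11.85, "x": -14.38, "y": -14.64, "z": -1.3, "gripper": -1}]}}

```text
time: 1.87
eef_pos: [0.4926, 0.1092, 0.27]
tcp_rot: [[-0.212, 0.977, 0.0], [0.977, 0.212, -0.0], [-0.0, 0.0, -1.0]]
ft_force: [0.0, 0.5, -0.1]
width: 0.0002
```

```bash
python3 - <<'E'
from h import *
o=sensors.get_obs();print(o['time'],o['eef_pos'],o['width'],o['ft_force'])
im=save('wrist','wrist2.png')
W=cam('wrist'); print('pred axle', proj(W,[L(0,0,0),L(.045,0,0),L(0,.124,0), L(0,-.038,.088)]))
print(units(L(0,-.076,.081)))
E
```

```text
1.8667 [0.49261465 0.10921219 0.26997583] 0.0001811307337296662 [ 0.0241347   0.53481359 -0.13661853]
pred axle [[278.15942613 102.54530522]
 [322.0799201  102.4307005 ]
 [277.88589789 -36.25199876]
 [278.46023766 151.48268022]]
([0.03, -0.01, 4.8], [-0.0, -0.0, -0.03])
```

View pics/wrist2.png

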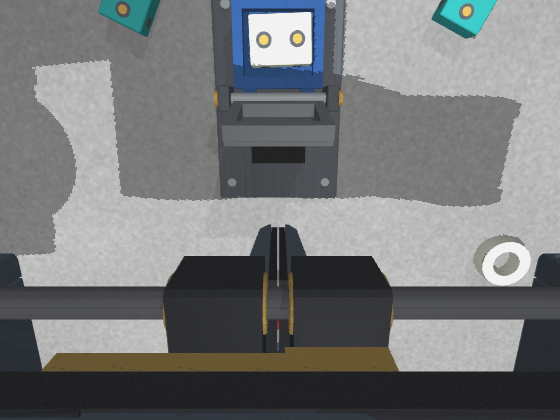

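```bash
python3 - <<'E'
from h import *
o=sensors.get_obs();print(o['time'],o['eef_pos'],o['qvel'])
im=cv2.imread('pics/wrist2.png'); cv2.imwrite('pics/w2c.png',cv2.resize(im[0:215,190:370],None,fx=2.7,fy=2.7))
W=cam('wrist')
for n,q in dict(end=L(0,-.115,-.035),edgein=L(0,-.0225,.093),edgeout=L(0,-.038,.088),capR=L(.06,0,0),capL=L(-.06,0,0)).items(): print(n,proj(W,q))
for r,z in ((197,.01),(98,.047),(146,.133)): p=onz(W,278,r,z); print(r,p,(p-a)@X,(p-a)@Y)
E
```

```text
1.9167 [0.49197333 0.11042255 0.26986766] [ 2.38363892 -0.364629    0.5397539   0.44497335  0.04926482  1.29184701]
end [[278.29906127 201.23042456]]
edgein [[278.44187061 132.71826002]]
edgeout [[278.46023766 151.48268022]]
capR [[336.7210803  102.39249632]]
capL [[219.60573538 102.69809334]]
197 [0.49830014 0.07817906 0.01      ] -0.0003500401890216786 -0.10970144388065499
98 [0.47399124 0.18971642 0.047     ] -0.00015662534582060574 0.0044537875155529795
146 [0.48194255 0.15255347 0.133     ] -0.0003657491217324419 -0.033549613070214826
```

View pics/w2c.png

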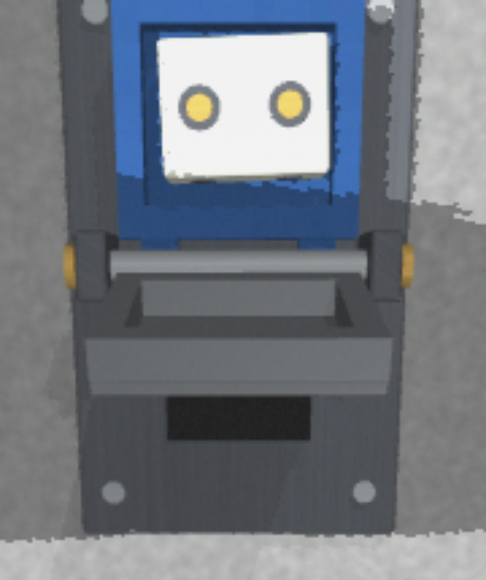

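```bash
sed -i 's/^a=.*$/a=np.array([0.4748,0.1869,0.045]); Y=np.array([-0.2146,0.9767,0]); X=np.array([0.9767,0.2146,0]); Z=np.array([0,0,1.])/; s/; Y=np.array.*; Y=/; Y=/' h.py; python3 - <<'E'
from h import *
print(a,units(L(0,-.076,.081)))
for th in range(102,-1,-6):
    t=np.radians(th);r=75;p=np.array([r*np.cos(t)-18*np.sin(t)-16, r*np.sin(t)+18*np.cos(t)+17])
    print(th, np.round((p-[-76,81])/30*[1,-1],2))
E
```

```text
[0.4748 0.1869 0.045 ] ([0.08, -0.01, 4.8], [-0.0, -0.0, -0.03])
102 [ 0.89 -0.19]
96 [ 1.14 -0.29]
90 [ 1.4  -0.37]
84 [ 1.66 -0.42]
78 [ 1.93 -0.44]
72 [ 2.2  -0.43]
66 [ 2.47 -0.39]
60 [ 2.73 -0.33]
54 [ 2.98 -0.24]
48 [ 3.23 -0.13]
42 [3.46 0.01]
36 [3.67 0.18]
30 [3.87 0.36]
24 [4.04 0.57]
18 [4.19 0.79]
12 [4.32 1.03]
6 [4.42 1.28]
0 [4.5  1.53]
```

Request:
{"method": "send_rows", "body": {"series": [{"ax": 0, "ay": 0, "az": 0, "x": 0, "y": 0, "z": 1, "gripper": -1}, {"ax": 0, "ay": 0, "az": 0, "x": 0, "y": 0, "z": 2, "gripper": -1}, {"ax": 0, "ay": 0, "az": 0, "x": 0, "y": 0, "z": 3, "gripper": -1}, {"ax": 0, "ay": 0, "az": 0, "x": 0, "y": 0, "z": 4, "gripper": -1}, {"ax": 0, "ay": 0, "az": 0, "x": 0, "y": 0, "z": 4.8, "gripper": -1}, {"ax": 0, "ay": 0, "az": 0, "x": 0, "y": 0, "z": 4.8, "gripper": -1}, {"ax": 0, "ay": 0, "az": 0, "x": 0, "y": 0, "z": 4.8, "gripper": -1}, {"ax": 0, "ay": 0, "az": 0, "x": 0, "y": 0, "z": 4.8, "gripper": -1}]}}

```text
time: 2.58
eef_pos: [0.4922, 0.1121, 0.1272]
tcp_rot: [[-0.215, 0.977, 0.001], [0.977, 0.215, 0.0], [-0.0, 0.001, -1.0]]
ft_force: [-0.1, -0.1, -0.1]
width: 0.0002
```

```bash
python3 - <<'E'
from h import *
o=sensors.get_obs();print(o['time'],o['eef_pos'],o['ft_force'],units(L(0,-.076,.081)))
save('side','s3.png')
E
```

```text
2.5833 [0.49216976 0.11212562 0.12722715] [-0.14654131 -0.07585331 -0.08139472] ([0.03, -0.03, 0.04], [0.01, 0.0, 0.0])
```

View pics/s3.png

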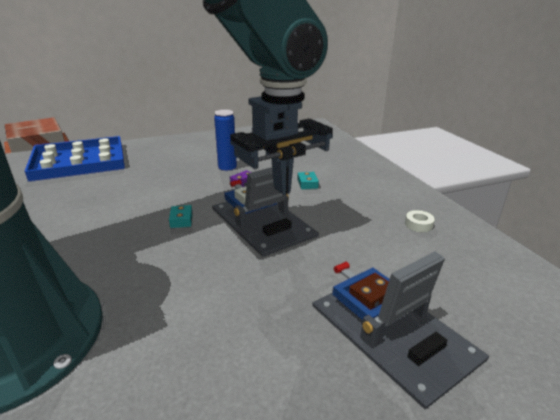

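The closed fingers are behind the lid at about (288,180), with a gap. Next I'll push along the arc, stopping near 12°.

Request:
{"method": "send_rows", "body": {"series": [{"ax": 0, "ay": 0, "az": 0, "x": 0.5, "y": 0, "z": -0.1, "gripper": -1}, {"ax": 0, "ay": 0, "az": 0, "x": 0.9, "y": 0, "z": -0.2, "gripper": -1}, {"ax": 0, "ay": 0, "az": 0, "x": 1.15, "y": 0, "z": -0.3, "gripper": -1}, {"ax": 0, "ay": 0, "az": 0, "x": 1.4, "y": 0, "z": -0.37, "gripper": -1}, {"ax": 0, "ay": 0, "az": 0, "x": 1.66, "y": 0, "z": -0.42, "gripper": -1}, {"ax": 0, "ay": 0, "az": 0, "x": 1.93, "y": 0, "z": -0.44, "gripper": -1}, {"ax": 0, "ay": 0, "az": 0, "x": 2.2, "y": 0, "z": -0.43, "gripper": -1}, {"ax": 0, "ay": 0, "az": 0, "x": 2.47, "y": 0, "z": -0.39, "gripper": -1}, {"ax": 0, "ay": 0, "az": 0, "x": 2.73, "y": 0, "z": -0.33, "gripper": -1}, {"ax": 0, "ay": 0, "az": 0, "x": 2.98, "y": 0, "z": -0.24, "gripper": -1}, {"ax": 0, "ay": 0, "az": 0, "x": 3.23, "y": 0, "z": -0.13, "gripper": -1}, {"ax": 0, "ay": 0, "az": 0, "x": 3.46, "y": 0, "z": 0.01, "gripper": -1}, {"ax": 0, "ay": 0, "az": 0, "x": 3.67, "y": 0, "z": 0.18, "gripper": -1}, {"ax": 0, "ay": 0, "az": 0, "x": 3.87, "y": 0, "z": 0.36, "gripper": -1}, {"ax": 0, "ay": 0, "az": 0, "x": 4.04, "y": 0, "z": 0.57, "gripper": -1}, {"ax": 0, "ay": 0, "az": 0, "x": 4.19, "y": 0, "z": 0.8, "gripper": -1}, {"ax": 0, "ay": 0, "az": 0, "x": 4.32, "y": 0, "z": 1.03, "gripper": -1}, {"ax": 0, "ay": 0, "az": 0, "x": 4.32, "y": 0, "z": 1.03, "gripper": -1}]}}

```text
time: 4.13
eef_pos: [0.4631, 0.2387, 0.0938]
tcp_rot: [[-0.215, 0.977, -0.001], [0.977, 0.215, -0.0], [0.0, -0.001, -1.0]]
ft_force: [-1.4, 0.5, 0.7]
width: 0.0006
```

```bash
python3 - <<'E'
from h import *
o=sensors.get_obs();p=np.array(o['eef_pos'])-a;print(o['time'],o['ft_force'],p@Y,p[2])
im=save('side','s4.png'); cv2.imwrite('pics/s4c.png',cv2.resize(im[120:260,190:340,::-1],None,fx=4,fy=4,interpolation=cv2.INTER_CUBIC))
E
```

```text
4.1333 [-1.42841943  0.47153339  0.66639487] 0.053141363227278596 0.04878737331363758
```

View pics/s4c.png

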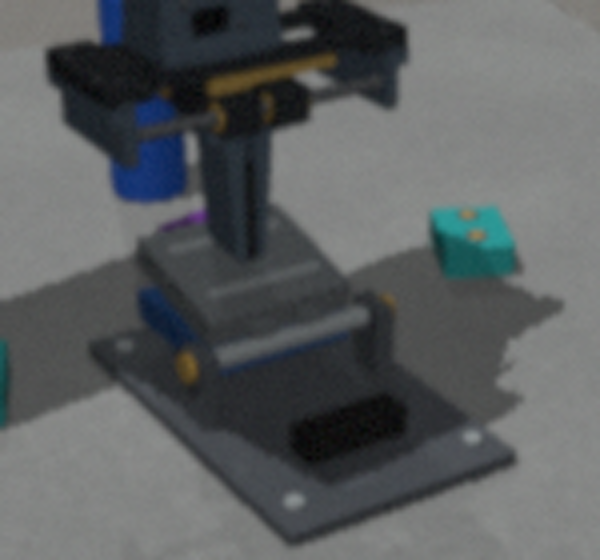

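The lid is nearly shut, at about 12°, under the fingers. Pressing it down.

Request:
{"method": "send_rows", "body": {"series": [{"ax": 0, "ay": 0, "az": 0, "x": 0.05, "y": 0, "z": 0.12, "gripper": -1}, {"ax": 0, "ay": 0, "az": 0, "x": 0.1, "y": 0, "z": 0.25, "gripper": -1}, {"ax": 0, "ay": 0, "az": 0, "x": 0.15, "y": 0, "z": 0.35, "gripper": -1}, {"ax": 0, "ay": 0, "az": 0, "x": 0.18, "y": 0, "z": 0.42, "gripper": -1}, {"ax": 0, "ay": 0, "az": 0, "x": 0.18, "y": 0, "z": 0.47, "gripper": -1}, {"ax": 0, "ay": 0, "az": 0, "x": 0.18, "y": 0, "z": 0.47, "gripper": -1}, {"ax": 0, "ay": 0, "az": 0, "x": 0.18, "y": 0, "z": 0.47, "gripper": -1}]}}

```text
time: 4.77
eef_pos: [0.4628, 0.2433, 0.0809]
tcp_rot: [[-0.214, 0.977, 0.0], [0.977, 0.214, 0.0], [0.0, 0.0, -1.0]]
ft_force: [0.5, -0.1, 0.1]
width: 0.0007
```

Request:
{"method": "send_rows", "body": {"series": [{"ax": 0, "ay": 0, "az": 0, "x": 0, "y": 0, "z": 0.04, "gripper": -1}, {"ax": 0, "ay": 0, "az": 0, "x": 0, "y": 0, "z": 0.04, "gripper": -1}, {"ax": 0, "ay": 0, "az": 0, "x": 0, "y": 0, "z": 0.08, "gripper": -1}, {"ax": 0, "ay": 0, "az": 0, "x": 0, "y": 0, "z": 0.08, "gripper": -1}, {"ax": 0, "ay": 0, "az": 0, "x": 0, "y": 0, "z": 0.08, "gripper": -1}]}}

```text
time: 5.18
eef_pos: [0.463, 0.2435, 0.0797]
tcp_rot: [[-0.214, 0.977, 0.0], [0.977, 0.214, 0.0], [0.0, 0.0, -1.0]]
ft_force: [-9.0, -3.2, 27.2]
width: 0.0002
```

Request:
{"method": "send_rows", "body": {"series": [{"ax": 0, "ay": 0, "az": 0, "x": 0, "y": 0, "z": -0.7, "gripper": -1}, {"ax": 0, "ay": 0, "az": 0, "x": 0, "y": 0, "z": -1.6, "gripper": -1}, {"ax": 0, "ay": 0, "az": 0, "x": 0, "y": 0, "z": -2.4, "gripper": 0.2}, {"ax": 0, "ay": 0, "az": 0, "x": 0.7, "y": 0, "z": -2.4, "gripper": 0.2}, {"ax": 0, "ay": 0, "az": 0, "x": 1.4, "y": 0, "z": -2.4, "gripper": 0.2}, {"ax": 0, "ay": 0, "az": 0, "x": 2.2, "y": 0, "z": -2.4, "gripper": 0.2}, {"ax": 0, "ay": 0, "az": 0, "x": 2.2, "y": 0, "z": -2.4, "gripper": 0.2}, {"ax": 0, "ay": 0, "az": 0, "x": 2.2, "y": 0, "z": -2.4, "gripper": 0.2}, {"ax": 0, "ay": 0, "az": 0, "x": 2.2, "y": 0, "z": -2.4, "gripper": 0.2}, {"ax": 0, "ay": 0, "az": 0, "x": 2.2, "y": 0, "z": -2.4, "gripper": 0.2}]}}

```text
time: 6.02
eef_pos: [0.4486, 0.3071, 0.1504]
tcp_rot: [[-0.214, 0.977, -0.0], [0.977, 0.214, -0.0], [-0.0, -0.0, -1.0]]
ft_force: [0.0, -1.1, -0.8]
width: 0.0509
```

```bash
python3 - <<'E'
from h import *
o=sensors.get_obs();print(o['time'],o['eef_pos'],o['ft_force'],o['width'],units(L(0,.124,0.002)))
im=save('side','s5.png'); im2=save('wrist','w5.png')
c=cv2.resize(im[140:260,190:330,::-1],None,fx=3,fy=3,interpolation=cv2.INTER_CUBIC)
cv2.imwrite('pics/c5.png',np.hstack([c[:300],cv2.resize(im2[...,::-1],(400,300))])) 
C=cam('side'); print(proj(C,[L(.045,.095,0.018),L(-.045,.095,.018),L(-.045,.01,.018),L(0,.124,0)]))
C=cam('wrist'); print(proj(C,[L(0,.124,0)]))
E
```

```text
6.0167 [0.44861297 0.30713867 0.15036711] [ 0.01444545 -1.10223458 -0.83814609] 0.050879452375650336 ([0.03, -0.01, 3.45], [-0.0, 0.0, -0.01])
[[257.01248884 176.17420902]
 [222.8109963  185.21543227]
 [240.78302575 200.19129909]
 [234.81817245 182.98221921]]
[[278.76770354 207.04645497]]
```

View pics/c5.png

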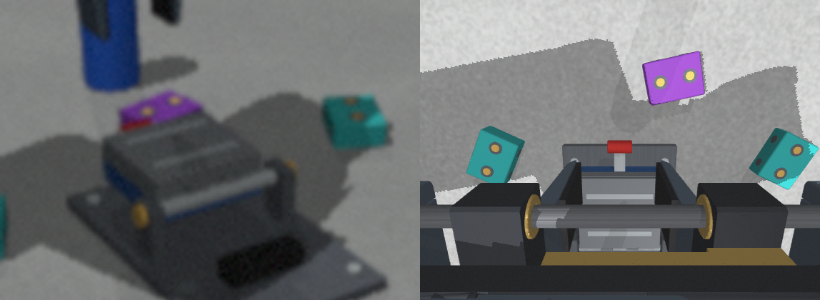

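The lid lies flat in the side view. The red grip is at (280,206) in the wrist view, against a predicted (279,207). Going down to pinch it.

Request:
{"method": "send_rows", "body": {"series": [{"ax": 0, "ay": 0, "az": 0, "x": 0.03, "y": 0, "z": 0.9, "gripper": 0.2}, {"ax": 0, "ay": 0, "az": 0, "x": 0.03, "y": 0, "z": 1.8, "gripper": 0.2}, {"ax": 0, "ay": 0, "az": 0, "x": 0.03, "y": 0, "z": 2.6, "gripper": 0.2}, {"ax": 0, "ay": 0, "az": 0, "x": 0.03, "y": 0, "z": 3.2, "gripper": 0.2}, {"ax": 0, "ay": 0, "az": 0, "x": 0.03, "y": 0, "z": 3.55, "gripper": 0.2}, {"ax": 0, "ay": 0, "az": 0, "x": 0.03, "y": 0, "z": 3.55, "gripper": 0.2}, {"ax": 0, "ay": 0, "az": 0, "x": 0.03, "y": 0, "z": 3.55, "gripper": -0.6}, {"ax": 0, "ay": 0, "az": 0, "x": 0.03, "y": 0, "z": 3.55, "gripper": -0.6}, {"ax": 0, "ay": 0, "az": 0, "x": 0.03, "y": 0, "z": 3.55, "gripper": -0.6}, {"ax": 0, "ay": 0, "az": 0, "x": 0.03, "y": 0, "z": 3.55, "gripper": -0.6}, {"ax": 0, "ay": 0, "az": 0, "x": 0.03, "y": 0, "z": 3.55, "gripper": -0.6}, {"ax": 0, "ay": 0, "az": 0, "x": 0.03, "y": 0, "z": 3.55, "gripper": -0.6}], "grip_force": 25}}

```text
time: 7.12
eef_pos: [0.4494, 0.3091, 0.0449]
tcp_rot: [[-0.214, 0.977, 0.002], [0.977, 0.214, 0.001], [0.001, 0.002, -1.0]]
ft_force: [4.3, -1.6, 3.4]
width: 0.0256
```

```bash
python3 - <<'E'
from h import *
o=sensors.get_obs();p=np.array(o['eef_pos'])-a;print(o['time'],o['ft_force'],o['width'],p@X,p@Y,p[2])
im=save('wrist','w6.png')
E
```

```text
7.1167 [ 4.28033459 -1.61768393  3.39589436] 0.02557907178721995 0.0014432358814595433 0.1248451546960806 -9.530903270712349e-05
```

View pics/w6.png

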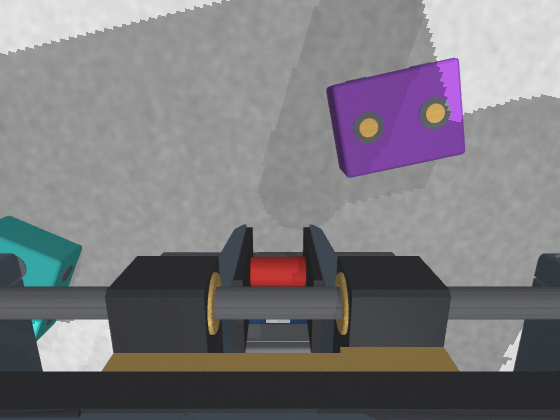

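Pinched: the opening is 25.6 mm, with the red bar between the pads at (278,271). Swinging the first 45°.

Request:
{"method": "send_rows", "body": {"series": [{"ax": 0, "ay": 0, "az": 0, "x": -0.02, "y": 0, "z": -0.36, "gripper": -0.6}, {"ax": 0, "ay": 0, "az": 0, "x": -0.06, "y": 0, "z": -0.72, "gripper": -0.6}, {"ax": 0, "ay": 0, "az": 0, "x": -0.14, "y": 0, "z": -1.07, "gripper": -0.6}, {"ax": 0, "ay": 0, "az": 0, "x": -0.25, "y": 0, "z": -1.41, "gripper": -0.6}, {"ax": 0, "ay": 0, "az": 0, "x": -0.39, "y": 0, "z": -1.75, "gripper": -0.6}, {"ax": 0, "ay": 0, "az": 0, "x": -0.55, "y": 0, "z": -2.07, "gripper": -0.6}, {"ax": 0, "ay": 0, "az": 0, "x": -0.75, "y": 0, "z": -2.37, "gripper": -0.6}, {"ax": 0, "ay": 0, "az": 0, "x": -0.97, "y": 0, "z": -2.66, "gripper": -0.6}, {"ax": 0, "ay": 0, "az": 0, "x": -1.21, "y": 0, "z": -2.92, "gripper": -0.6}, {"ax": 0, "ay": 0, "az": 0, "x": -1.21, "y": 0, "z": -2.92, "gripper": -0.6}]}}

```text
time: 8.0
eef_pos: [0.4573, 0.2732, 0.1332]
tcp_rot: [[-0.214, 0.977, 0.003], [0.977, 0.214, 0.001], [0.001, 0.003, -1.0]]
ft_force: [3.7, 4.8, 5.7]
width: 0.0255
```

```bash
python3 - <<'E'
from h import *
o=sensors.get_obs();p=np.array(o['eef_pos'])-a;print(o['time'],o['ft_force'],o['width'],p@X,p@Y,p[2])
im=save('side','s7.png'); cv2.imwrite('pics/s7c.png',cv2.resize(im[100:260,180:340,::-1],None,fx=3.5,fy=3.5,interpolation=cv2.INTER_CUBIC))
for f in range(45,181,5):
    t=np.radians(f);q=L(0,.124*np.cos(t),.124*np.sin(t)); print(f,np.round([(124*np.cos(t)-87.7)/30,-(124*np.sin(t)-87.7)/30],2).tolist(),end=' ')
E
```

```text
8.0 [3.70383137 4.79852665 5.66849932] 0.025480366670703518 0.001390598000657724 0.08800660285265224 0.08821362433196688
45 [-0.0, 0.0] 50 [-0.27, -0.24] 55 [-0.55, -0.46] 60 [-0.86, -0.66] 65 [-1.18, -0.82] 70 [-1.51, -0.96] 75 [-1.85, -1.07] 80 [-2.21, -1.15] 85 [-2.56, -1.19] 90 [-2.92, -1.21] 95 [-3.28, -1.19] 100 [-3.64, -1.15] 105 [-3.99, -1.07] 110 [-4.34, -0.96] 115 [-4.67, -0.82] 120 [-4.99, -0.66] 125 [-5.29, -0.46] 130 [-5.58, -0.24] 135 [-5.85, 0.0] 140 [-6.09, 0.27] 145 [-6.31, 0.55] 150 [-6.5, 0.86] 155 [-6.67, 1.18] 160 [-6.81, 1.51] 165 [-6.92, 1.85] 170 [-6.99, 2.21] 175 [-7.04, 2.56] 180 [-7.06, 2.92]
```

View pics/s7c.png

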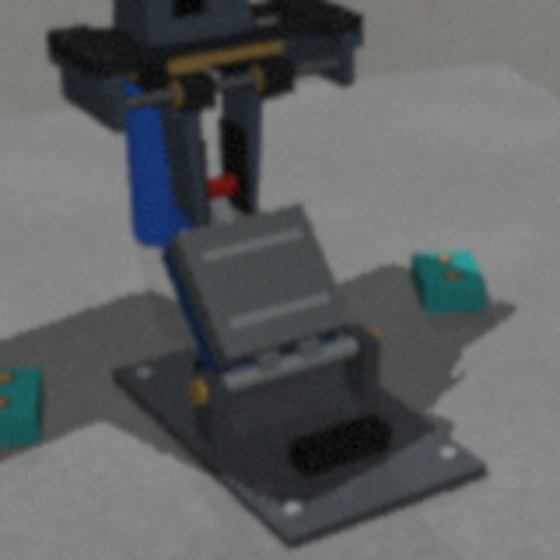

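The holder is swinging with its lid still shut, and forces are low. Continuing to 135°.

Request:
{"method": "send_rows", "body": {"series": [{"ax": 0, "ay": 0, "az": 0, "x": -0.27, "y": 0, "z": -0.24, "gripper": -0.6}, {"ax": 0, "ay": 0, "az": 0, "x": -0.55, "y": 0, "z": -0.46, "gripper": -0.6}, {"ax": 0, "ay": 0, "az": 0, "x": -0.86, "y": 0, "z": -0.66, "gripper": -0.6}, {"ax": 0, "ay": 0, "az": 0, "x": -1.18, "y": 0, "z": -0.82, "gripper": -0.6}, {"ax": 0, "ay": 0, "az": 0, "x": -1.51, "y": 0, "z": -0.96, "gripper": -0.6}, {"ax": 0, "ay": 0, "az": 0, "x": -1.85, "y": 0, "z": -1.07, "gripper": -0.6}, {"ax": 0, "ay": 0, "az": 0, "x": -2.21, "y": 0, "z": -1.15, "gripper": -0.6}, {"ax": 0, "ay": 0, "az": 0, "x": -2.56, "y": 0, "z": -1.19, "gripper": -0.6}, {"ax": 0, "ay": 0, "az": 0, "x": -2.92, "y": 0, "z": -1.21, "gripper": -0.6}, {"ax": 0, "ay": 0, "az": 0, "x": -3.28, "y": 0, "z": -1.19, "gripper": -0.6}, {"ax": 0, "ay": 0, "az": 0, "x": -3.64, "y": 0, "z": -1.15, "gripper": -0.6}, {"ax": 0, "ay": 0, "az": 0, "x": -3.99, "y": 0, "z": -1.07, "gripper": -0.6}, {"ax": 0, "ay": 0, "az": 0, "x": -4.34, "y": 0, "z": -0.96, "gripper": -0.6}, {"ax": 0, "ay": 0, "az": 0, "x": -4.67, "y": 0, "z": -0.82, "gripper": -0.6}, {"ax": 0, "ay": 0, "az": 0, "x": -4.99, "y": 0, "z": -0.66, "gripper": -0.6}, {"ax": 0, "ay": 0, "az": 0, "x": -5.29, "y": 0, "z": -0.46, "gripper": -0.6}, {"ax": 0, "ay": 0, "az": 0, "x": -5.58, "y": 0, "z": -0.24, "gripper": -0.6}, {"ax": 0, "ay": 0, "az": 0, "x": -5.85, "y": 0, "z": 0, "gripper": -0.6}, {"ax": 0, "ay": 0, "az": 0, "x": -5.85, "y": 0, "z": 0, "gripper": -0.6}]}}

```text
time: 9.63
eef_pos: [0.4951, 0.1006, 0.1315]
tcp_rot: [[-0.214, 0.977, 0.002], [0.977, 0.214, -0.001], [-0.001, 0.002, -1.0]]
ft_force: [6.5, -11.7, 8.5]
width: 0.0257
```

```bash
python3 - <<'E'
from h import *
o=sensors.get_obs();p=np.array(o['eef_pos'])-a;print(o['time'],o['ft_force'],o['width'],p@X,p@Y,p[2])
im=save('side','s8.png'); cv2.imwrite('pics/s8c.png',cv2.resize(im[100:260,180:340,::-1],None,fx=3.5,fy=3.5,interpolation=cv2.INTER_CUBIC))
E
```

```text
9.6333 [  6.47348811 -11.65110183   8.45350213] 0.025677103815892496 0.001267197510775779 -0.08861197661787971 0.08649637614792945
```

View pics/s8c.png

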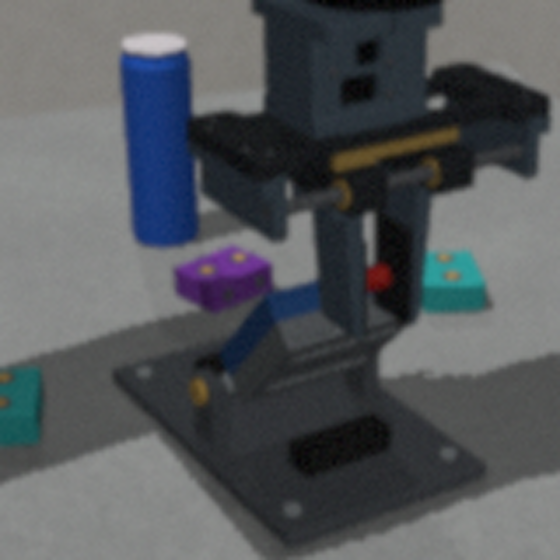

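At about 135°, still gripped. Finishing down to flat.

Request:
{"method": "send_rows", "body": {"series": [{"ax": 0, "ay": 0, "az": 0, "x": -0.24, "y": 0, "z": 0.27, "gripper": -0.6}, {"ax": 0, "ay": 0, "az": 0, "x": -0.46, "y": 0, "z": 0.55, "gripper": -0.6}, {"ax": 0, "ay": 0, "az": 0, "x": -0.65, "y": 0, "z": 0.86, "gripper": -0.6}, {"ax": 0, "ay": 0, "az": 0, "x": -0.82, "y": 0, "z": 1.18, "gripper": -0.6}, {"ax": 0, "ay": 0, "az": 0, "x": -0.96, "y": 0, "z": 1.51, "gripper": -0.6}, {"ax": 0, "ay": 0, "az": 0, "x": -1.07, "y": 0, "z": 1.85, "gripper": -0.6}, {"ax": 0, "ay": 0, "az": 0, "x": -1.14, "y": 0, "z": 2.21, "gripper": -0.6}, {"ax": 0, "ay": 0, "az": 0, "x": -1.19, "y": 0, "z": 2.56, "gripper": -0.6}, {"ax": 0, "ay": 0, "az": 0, "x": -1.2, "y": 0, "z": 2.75, "gripper": -0.6}, {"ax": 0, "ay": 0, "az": 0, "x": -1.2, "y": 0, "z": 2.9, "gripper": -0.6}, {"ax": 0, "ay": 0, "az": 0, "x": -1.2, "y": 0, "z": 2.9, "gripper": -0.6}, {"ax": 0, "ay": 0, "az": 0, "x": -1.2, "y": 0, "z": 2.9, "gripper": -0.6}]}}

```text
time: 10.68
eef_pos: [0.5025, 0.0662, 0.0443]
tcp_rot: [[-0.215, 0.977, 0.002], [0.977, 0.215, -0.001], [-0.001, 0.002, -1.0]]
ft_force: [9.7, -13.7, -3.5]
width: 0.0258
```

```bash
python3 - <<'E'
from h import *
o=sensors.get_obs();p=np.array(o['eef_pos'])-a;print(o['time'],o['ft_force'],o['width'],p@X,p@Y,p[2])
im=save('side','s9.png'); cv2.imwrite('pics/s9c.png',cv2.resize(im[100:260,180:340,::-1],None,fx=3.5,fy=3.5,interpolation=cv2.INTER_CUBIC))
E
```

```text
10.6833 [  9.66494257 -13.66250527  -3.45487356] 0.025820025292136055 0.00117626674378404 -0.12384023870533972 -0.0006529088068892228
```

View pics/s9c.png

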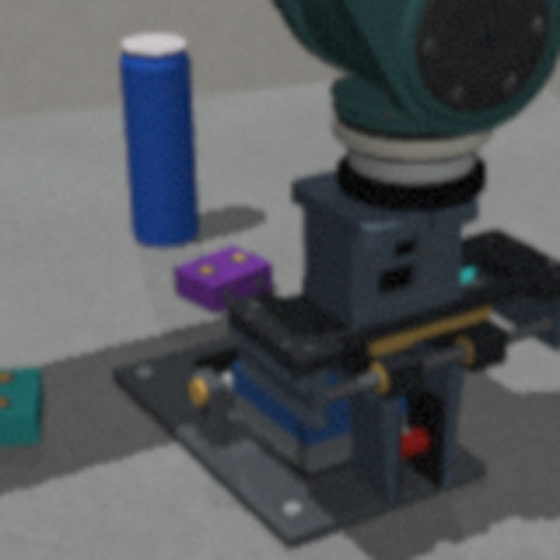

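No upward reaction yet, so I'll press down in small steps to make sure it reaches its stop.

Request:
{"method": "send_rows", "body": {"series": [{"ax": 0, "ay": 0, "az": 0, "x": -0.02, "y": 0, "z": 0.04, "gripper": -0.6}, {"ax": 0, "ay": 0, "az": 0, "x": -0.02, "y": 0, "z": 0.07, "gripper": -0.6}, {"ax": 0, "ay": 0, "az": 0, "x": -0.02, "y": 0, "z": 0.07, "gripper": -0.6}, {"ax": 0, "ay": 0, "az": 0, "x": -0.02, "y": 0, "z": 0.07, "gripper": -0.6}]}}

```text
time: 11.07
eef_pos: [0.5026, 0.0661, 0.0425]
tcp_rot: [[-0.214, 0.977, 0.002], [0.977, 0.214, -0.0], [-0.001, 0.002, -1.0]]
ft_force: [7.7, -7.6, -2.8]
width: 0.0256
```

Request:
{"method": "send_rows", "body": {"series": [{"ax": 0, "ay": 0, "az": 0, "x": 0, "y": 0, "z": 0.03, "gripper": -0.6}, {"ax": 0, "ay": 0, "az": 0, "x": 0, "y": 0, "z": 0.06, "gripper": -0.6}, {"ax": 0, "ay": 0, "az": 0, "x": 0, "y": 0, "z": 0.06, "gripper": -0.6}, {"ax": 0, "ay": 0, "az": 0, "x": 0, "y": 0, "z": 0.06, "gripper": -0.6}]}}

```text
time: 11.4
eef_pos: [0.5026, 0.066, 0.0407]
tcp_rot: [[-0.215, 0.977, 0.002], [0.977, 0.215, -0.0], [-0.001, 0.002, -1.0]]
ft_force: [6.7, -6.9, -1.1]
width: 0.0255
```

```bash
python3 - <<'E'
from h import *
o=sensors.get_obs();p=np.array(o['eef_pos'])-a;print(o['time'],o['ft_force'],o['torque'],o['width'],p@X,p@Y,p[2])
im=save('side','s10.png'); cv2.imwrite('pics/s10c.png',cv2.resize(im[160:260,210:330,::-1],None,fx=6,fy=6,interpolation=cv2.INTER_CUBIC))
C=cam('side')
# predicted corners if fully flat (offset by crop)
P=[L(s*.045,-yy,z) for s,yy,z in [(-1,.095,-.018),(-1,.095,0),(-1,.095,.018),(-1,.01,.018)]]+[L(0,-.124,0)]
print((proj(C,P)-[210,160])*6)
E
```

```text
11.4 [ 6.70408634 -6.93635452 -1.12025493] [-1.11460066 -1.14766073 -0.0282315 ] 0.025487607927379165 0.0012009237840856551 -0.1240002775008076 -0.004263521361897504
[[342.01251402 464.52959114]
 [341.48789985 418.4813218 ]
 [340.95096158 371.35129956]
 [212.32226378 264.16661841]
 [505.57034391 418.70817968]]
```

View pics/s10c.png

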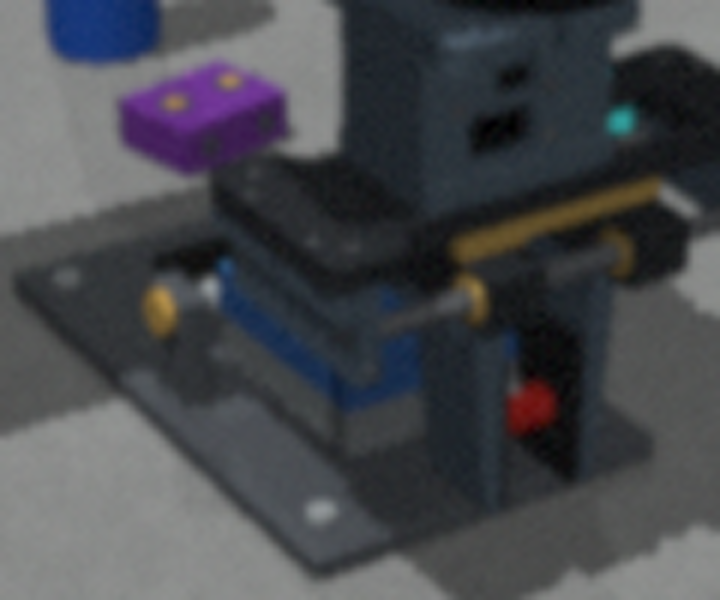

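The shell looks nearly flat but maybe 2–3 mm high at the grip, and the force reading doesn't settle it. I'll let go, then press the shell down with closed fingertips, where contact will be clear.

Request:
{"method": "send_rows", "body": {"series": [{"ax": 0, "ay": 0, "az": 0, "x": 0, "y": 0, "z": 0, "gripper": 0}, {"ax": 0, "ay": 0, "az": 0, "x": 0, "y": 0, "z": 0, "gripper": 0.2}, {"ax": 0, "ay": 0, "az": 0, "x": 0, "y": 0, "z": 0, "gripper": 0.2}, {"ax": 0, "ay": 0, "az": 0, "x": 0, "y": 0, "z": 0, "gripper": 0.2}, {"ax": 0, "ay": 0, "az": 0, "x": 0, "y": 0, "z": -0.8, "gripper": 0.2}, {"ax": 0, "ay": 0, "az": 0, "x": 0, "y": 0, "z": -1.8, "gripper": 0.2}, {"ax": 0, "ay": 0, "az": 0, "x": 0, "y": 0, "z": -2.8, "gripper": -1}, {"ax": 0, "ay": 0, "az": 0, "x": 0, "y": 0, "z": -2.8, "gripper": -1}, {"ax": 0, "ay": 0, "az": 0, "x": 0, "y": 0, "z": -2.8, "gripper": -1}, {"ax": 0, "ay": 0, "az": 0, "x": 0, "y": 0, "z": -2.8, "gripper": -1}, {"ax": 0, "ay": 0, "az": 0, "x": 0, "y": 0, "z": -2.8, "gripper": -1}]}}

```text
time: 12.37
eef_pos: [0.5008, 0.066, 0.1237]
tcp_rot: [[-0.214, 0.977, -0.002], [0.977, 0.214, -0.0], [0.0, -0.002, -1.0]]
ft_force: [0.1, 0.2, -0.8]
width: 0.0241
```

```bash
python3 - <<'E'
from h import *
o=sensors.get_obs();p=np.array(o['eef_pos'])-a;print(o['time'],o['ft_force'],o['width'],p@X,p@Y,p[2])
im=save('side','s11.png'); cv2.imwrite('pics/s11c.png',cv2.resize(im[160:260,210:330,::-1],None,fx=6,fy=6,interpolation=cv2.INTER_CUBIC))
print(units(L(0,-.082,.045)))
E
```

```text
12.3667 [ 0.13908935  0.23111948 -0.75925078] 0.024117314554156874 -0.0005494065182073706 -0.12361310065307424 0.07870031322852046
([1.39, 0.02, 1.12], [-0.02, -0.0, -0.0])
```

View pics/s11c.png

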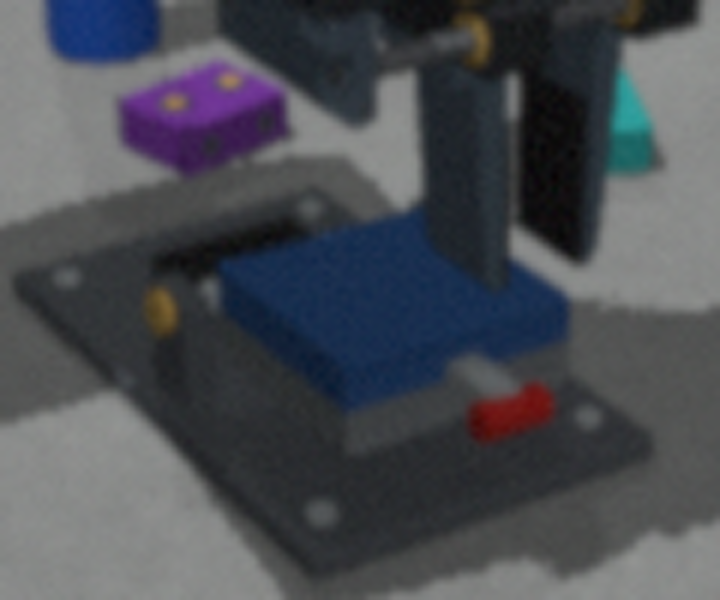

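The holder is over, blue side up, with the grip at about (511,412) in the crop against (505,419) predicted for flat. Pressing on the shell to confirm.

Request:
{"method": "send_rows", "body": {"series": [{"ax": 0, "ay": 0, "az": 0, "x": 0.7, "y": 0, "z": 0, "gripper": -1}, {"ax": 0, "ay": 0, "az": 0, "x": 1.4, "y": 0, "z": 0, "gripper": -1}, {"ax": 0, "ay": 0, "az": 0, "x": 1.4, "y": 0, "z": 0.6, "gripper": -1}, {"ax": 0, "ay": 0, "az": 0, "x": 1.4, "y": 0, "z": 1.1, "gripper": -1}, {"ax": 0, "ay": 0, "az": 0, "x": 1.4, "y": 0, "z": 1.25, "gripper": -1}, {"ax": 0, "ay": 0, "az": 0, "x": 1.4, "y": 0, "z": 1.35, "gripper": -1}, {"ax": 0, "ay": 0, "az": 0, "x": 1.4, "y": 0, "z": 1.4, "gripper": -1}, {"ax": 0, "ay": 0, "az": 0, "x": 1.4, "y": 0, "z": 1.44, "gripper": -1}, {"ax": 0, "ay": 0, "az": 0, "x": 1.4, "y": 0, "z": 1.44, "gripper": -1}, {"ax": 0, "ay": 0, "az": 0, "x": 1.4, "y": 0, "z": 1.44, "gripper": -1}]}}

```text
time: 13.25
eef_pos: [0.4929, 0.107, 0.082]
tcp_rot: [[-0.214, 0.977, 0.001], [0.977, 0.214, 0.0], [-0.0, 0.001, -1.0]]
ft_force: [0.6, -0.5, -0.2]
width: 0.0004
```

Request:
{"method": "send_rows", "body": {"series": [{"ax": 0, "ay": 0, "az": 0, "x": 0, "y": 0, "z": 0.04, "gripper": -1}, {"ax": 0, "ay": 0, "az": 0, "x": 0, "y": 0, "z": 0.07, "gripper": -1}, {"ax": 0, "ay": 0, "az": 0, "x": 0, "y": 0, "z": 0.07, "gripper": -1}, {"ax": 0, "ay": 0, "az": 0, "x": 0, "y": 0, "z": 0.07, "gripper": -1}]}}

```text
time: 13.58
eef_pos: [0.4931, 0.1071, 0.0802]
tcp_rot: [[-0.214, 0.977, 0.001], [0.977, 0.214, -0.0], [-0.0, 0.001, -1.0]]
ft_force: [-2.2, -1.5, 12.8]
width: 0.0004
```

Request:
{"method": "send_rows", "body": {"series": [{"ax": 0, "ay": 0, "az": 0, "x": 0, "y": 0, "z": 0.03, "gripper": -1}, {"ax": 0, "ay": 0, "az": 0, "x": 0, "y": 0, "z": 0.03, "gripper": -1}, {"ax": 0, "ay": 0, "az": 0, "x": 0, "y": 0, "z": 0.03, "gripper": -1}]}}

```text
time: 13.83
eef_pos: [0.4932, 0.1071, 0.08]
tcp_rot: [[-0.214, 0.977, 0.001], [0.977, 0.214, -0.0], [-0.0, 0.0, -1.0]]
ft_force: [-8.8, -4.4, 30.4]
width: 0.0006
```

The fingertips stop firmly at z = 0.063, the flat height, with 30 N. Now I'll lift clear and take the last look.

Request:
{"method": "send_rows", "body": {"series": [{"ax": 0, "ay": 0, "az": 0, "x": 0, "y": 0, "z": -1, "gripper": -1}, {"ax": 0, "ay": 0, "az": 0, "x": 0, "y": 0, "z": -2, "gripper": -1}, {"ax": 0, "ay": 0, "az": 0, "x": 0, "y": 0, "z": -3, "gripper": -1}, {"ax": 0, "ay": 0, "az": 0, "x": 0, "y": 0, "z": -4, "gripper": -1}, {"ax": 0, "ay": 0, "az": 0, "x": 1, "y": 0, "z": -5, "gripper": -1}, {"ax": 0, "ay": 0, "az": 0, "x": 2, "y": 0, "z": -6, "gripper": -1}, {"ax": 0, "ay": 0, "az": 0, "x": 3, "y": 0, "z": -6, "gripper": -1}, {"ax": 0, "ay": 0, "az": 0, "x": 4, "y": 0, "z": -6, "gripper": -1}, {"ax": 0, "ay": 0, "az": 0, "x": 5, "y": 0, "z": -6, "gripper": -1}, {"ax": 0, "ay": 0, "az": 0, "x": 6, "y": 0, "z": -6, "gripper": -1}, {"ax": 0, "ay": 0, "az": 0, "x": 6, "y": 0, "z": -6, "gripper": -1}, {"ax": 0, "ay": 0, "az": 0, "x": 6, "y": 0, "z": -6, "gripper": -1}]}}

```text
time: 14.83
eef_pos: [0.4536, 0.2839, 0.2585]
tcp_rot: [[-0.216, 0.976, 0.0], [0.976, 0.216, -0.0], [-0.0, 0.0, -1.0]]
ft_force: [-0.3, -1.0, 0.9]
width: 0.0003
```

```bash
python3 - <<'E'
from h import *
o=sensors.get_obs();print(o['time'],o['eef_pos'],o['ft_force'])
im=save('side','s12.png');t=save('top','t12.png')
cv2.imwrite('pics/c12.png',np.hstack([cv2.resize(im[150:260,200:330,::-1],(400,338)),cv2.resize(t[100:280,160:500,::-1],(400,338))]))
hsv=cv2.cvtColor(im,cv2.COLOR_RGB2HSV)
m=(((hsv[...,0]<6)|(hsv[...,0]>174))&(hsv[...,1]>170)&(hsv[...,2]>70)).astype(np.uint8)
k,l,s,c=cv2.connectedComponentsWithStats(m)
print([(s[i],c[i]) for i in range(1,k) if s[i,4]>8]); print(proj(cam('side'),L(0,-.124,0)))
i0=cv2.imread('pics/side0.png')[:,:,::-1]; print('other holder diff',np.abs(i0[240:400,310:490].astype(int)-im[240:400,310:490]).mean())
E
```

```text
14.8333 [0.45360159 0.28388588 0.25852454] [-0.25630583 -0.96734691  0.91156165]
[(array([288, 225,  14,  10,  72], dtype=int32), array([294.76388889, 229.81944444])), (array([335, 262,  14,  10,  76], dtype=int32), array([341.07894737, 266.68421053]))]
[[294.26172398 229.78469661]]
other holder diff 1.9469791666666667
```

View pics/c12.png

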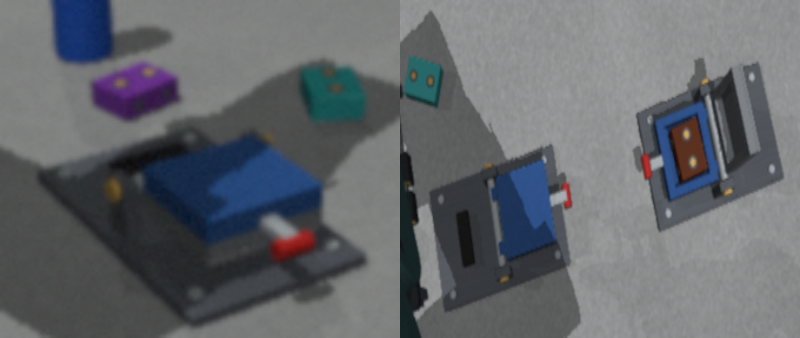

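The grip is within 0.5 px of where flat predicts, the lid sits closed under the shell, and the other holder hasn't moved.

```bash
python3 -c "
from h import *
print(workorder.finish_job())"
```

```text
the job is handed in; nothing more can be done
None
```

I shut the grey lid of the white-block holder and swung the closed holder over by its red grip. It now lies flat on the other side of its stand. I then let go, lifted clear and handed the job in at about 15 s.

**Lid shut:** the fingertips stopped firmly at z = 0.063 m with 27 N, which is the height of a fully shut lid. After the turn, the grey lid still sits closed under the blue shell.

**Holder flat:** while I still held the grip, the force reading did not show whether it had reached its stop. I let go and pressed the shell with closed fingertips, which stopped at z = 0.063 m with 30 N. In the last side picture the red grip is at (294.8, 229.8), and flat predicts (294.3, 229.8).

**Other holder:** its red grip is at exactly the same pixel as at the start, and its lid is still open. Nothing else in view moved.

**Not checked or disagreeing:**
- **White block:** it can't be seen inside the closed holder, so that it lies upside down follows from the turn.
- **First move:** it was refused because the rows lacked some keys, so I sent it again.
- **Wrist camera:** early on it disagreed with the other two by 3 to 5 mm along the holder. About 1 mm was the arm still settling, and I split the rest.

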